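# Seat the plate magnifier on its three-pronged stand

## Robot

A 6-joint arm with a two-finger parallel gripper is mounted at the origin on the work surface. World frame = base frame: x ahead of the robot, y to its left, z up, the work surface at z = 0. Lengths are in m, angles in rad, forces in N, time in s.
With the tool pointing down it reaches from about 0.3 to 0.75 m from the base axis. Payload 8.5 kg.
Tool frame: the origin (TCP) lies at the very end of the fingers, on their centre line; the grasp point (between the pads) lies 19 mm behind it; z points along the fingers, y is the line along which they close (so a half turn about z gives the same grasp; the last joint's range is limited). The gripper opens to 88 mm and grips with 3 to 60 N. Pads are 18 mm wide; open, the fingers measure 123 mm over their backs; the gripper's body (75 mm by 187 mm) begins 45 mm behind the grasp point.
Start: joints at [0.934, 0.381, 1.297, -0, 1.464, -0.215], TCP at [0.225, 0.502, 0.215] pointing down, gripper open.
Joint ranges: [-3.11, 3.11], [-0.89, 2.33], [0.22, 2.48], [-1.42, 4.56], [0.17, 2.85], [-2.88, 2.88]. Speed limits (rad/s): [2.39, 2.39, 3.14, 3.14, 3.14, 3.14].

## Interface

Orientations are given as [roll, pitch, yaw] about the fixed x, y, z axes, in that order (R = Rz(yaw) Ry(pitch) Rx(roll)).
In Python, from bench import state, camera, camera_info, hand_in gives the robot as it stands.
- The arm moves only by the tool servo_tool, never from a script. Its argument "rows" is a list of rows, each an object of numbers: "rx", "ry", "rz": the turn, a rotation vector about the tool's x, y, z in rad; "x", "y", "z": the shift along the tool's x, y, z in cm; "grip": the finger opening in cm, from 0 to 8.81. A call has 1 to 20 rows; each row shifts and turns the commanded pose from where the row before left it, along the tool's axes as they then stand; what a row does not reach is not made up. A row lasts 1/8 s, in which the tool goes at most 62.5 mm and 10.7 degrees, less where a joint would pass 70% of its speed; a pose out of reach is approached as far as the arm can. A call is refused whole if a number of a shift passes 6.25 or a number of a turn 0.188, either way. A call with a gripper value outside its range is refused whole. The fingers move at their own pace and stop on an object; "force" is the grip in N (left out, the last holds). Time passes only in rows, so rows that do not move let the fingers close. It gives the time, the measured TCP pose, the force, the opening and the grip force at its end, in the units of the state.
- state(): the state, without advancing time (a new reading comes with each control period).
- camera(name): name is "scene" or "top"; returns the picture (480x640x3 uint8, red, green, blue); there is no depth.
- camera_info(name): a dict with "fx", "fy", "cx", "cy" (pixels), "distortion" ([k1, k2, p1, p2, k3] as OpenCV has them; the pictures are not rectified), "eye" and "rotation" of the camera in the world. Camera axes: x right, y up, looking along -z (the intrinsics and any distortion apply to the point x, -y, -z); pixel columns grow to the right and rows downward; lengths in m; the calibration is good to about 2 mm. A picture is of the moment at which its call begins. camera_info takes no time and is no camera call.
- hand_in(): hands the job in; it is judged then, once.
The state is a dict: "time_s": time; "joints": joint angles; "qvel": joint speeds; "effort": joint torques, N m; "tool_pos": TCP position; "orientation": TCP orientation; "force": force on the tool from outside, world axes, zero at the start; "wrist_torque": the same for the moment, N m; "grip_width": finger opening in m; "grip_force": force on a finger pad.
Only numpy, scipy, OpenCV 4.12 (cv2) and the standard library are available. Lean on these libraries where they do the work, as an engineer would, in place of code of your own. Each camera call takes 0.05 s, during which the arm holds its last target. There are 200 camera calls.

## Task

Put the large brass magnifier, glass side up, into the three-pronged stand over the copper proof, so that its wide flange lies level and fully home on all three prongs and cannot rock. Lower it into place rather than dropping it, let go, and leave the small magnifier where it stands.

Things in the scene. Friction and masses are not known exactly. Their poses are not given: they have to be found in the camera images.
- big_center (a point): The large magnifier, loose, upright on the table, glass on top. Brass flange 88 mm across, 6 mm thick at the bottom; on it a concentric round brass barrel 44 mm across with a slightly domed lens over black in its top. 52 mm tall to the rim, 56 to the glass; 0.2 to 0.4 kg. Point: on its axis, 26 mm above its underside; z up. Round: yaw does not matter. Grip the barrel.
- small_center (a point): A small magnifier of the same make, loose, to be left alone: same barrel (44 mm across, 52 mm tall) but its flange is only 58 mm across, so it would fall between the prongs. Point: on its axis, 26 mm above its underside.
- stand: The three-pronged stand, fixed: a dark steel disc 132 mm across and 10 mm thick with a small copper plate on it, and three upright steel prongs 14 mm wide, 120 degrees apart, one along +x. Each has a flat shoulder 31 to 48 mm from the axis, 60 mm above the table, and an outer lip up to 14 mm above the shoulder. Origin: on its axis at table level; z up.
- seat (a point): Point on the stand's axis level with the three shoulders, 60 mm above the table; z up. The lips lean outward: inside, 48 mm from the axis at the shoulder and 56.5 mm at the top (about 61 mm outside), so the large magnifier has 4 mm play all round and mostly slides home from 8 mm off centre. Seated, its underside is level with this point and its own point 26 mm above it.
Not all that is in view belongs to the job. Leave any green look-alike of the part that bears big_center alone. Of the things that look like the stand, the smaller one is meant.

How it is judged:
At the end, for the whole second after the job is handed in: The large magnifier rests released and still on the stand's three shoulders, glass up: axis within 10 mm of the stand's, underside within 3 mm of the shoulders' level, tilt under 3 degrees (0.05 rad), so that all three prongs bear. The small magnifier is within 40 mm of its start (horizontal distance between big_center and seat below 0.01 m and z of big_center in the frame of seat between 0.023 and 0.029 m and angle between big_center's own z axis and vertical below 0.05 rad and linear speed of big below 0.02 m/s and angular speed of big below 0.2 rad/s); the robot touches nothing.
It fails at once if the small magnifier is moved more than 40 mm from its place (distance of small_center from where it was at the start of the episode above 0.04 m).
It fails at once if the large magnifier is dropped onto the stand (it comes down on the seat, its point within 30 mm sideways and less than 50 mm above the seat, faster than 0.6 m/s, as after a fall of about 20 mm) (horizontal distance between big_center and seat below 0.03 m and z of big_center in the frame of seat below 0.05 m and linear speed of big above 0.6 m/s).
It also fails if it takes over 35 s, if anything falls off the work surface, if the arm or the gripper's body presses on something with over 40 N, if the wrist force passes 120 N, or if a joint passes its speed limit or range.

## Working session

There is one attempt and no reset: what is moved stays moved. The work goes in short steps, Python scripts to look and compute and a tool call to move; the robot and the scene stay as the last step left them, time stands still between calls to the robot, and variables do not carry over. Pictures are saved under pics/ and viewed, at most 10 in all, crops included, and the job is handed in when it is done.

Besides the shell and the picture viewer there is one more tool, called after "Call:" as name(argument=value, ...), one argument or row to a line, values as JSON. servo_tool: Moves the arm, as the interface text tells. Its arguments: {"type":"object","properties":{"rows":{"type":"array","items":{"type":"object","properties":{"rx":{"type":"number"},"ry":{"type":"number"},"rz":{"type":"number"},"x":{"type":"number"},"y":{"type":"number"},"z":{"type":"number"},"grip":{"type":"number"}}}},"force":{"type":"number"}},"required":["rows"]}

```bash
mkdir -p pics; cat > h.py <<'E'
import numpy as np, cv2
from bench import state, camera, camera_info, hand_in
def K(i): return np.array([[i['fx'],0,i['cx']],[0,i['fy'],i['cy']],[0,0,1.]])
def ray(name,u,v,z):
    i=camera_info(name); p=cv2.undistortPoints(np.array([[[u,v]]],float),K(i),np.array(i['distortion'],float))[0,0]
    d=np.array(i['rotation'])@np.array([p[0],-p[1],-1]); e=np.array(i['eye'])
    return e+d*(z-e[2])/d[2]
def proj(name,P):
    i=camera_info(name); c=(np.atleast_2d(P)-np.array(i['eye']))@np.array(i['rotation'])
    c=c*[1,-1,-1]
    return cv2.projectPoints(c,np.zeros(3),np.zeros(3),K(i),np.array(i['distortion'],float))[0][:,0]
def save(name,f):
    im=camera(name); cv2.imwrite(f,im[:,:,::-1]); return im
E
python3 -c "
from h import *
for n in('scene','top'):
  save(n,f'pics/{n}0.png'); i=camera_info(n); print(n,i)
s=state();print(s['tool_pos'],s['orientation'],s['time_s'])"
```

```text
scene {'fx': 452.20040244093786, 'fy': 452.20040244093786, 'cx': 320.7578508014524, 'cy': 243.13658624941783, 'distortion': array([-0.11019223,  0.        ,  0.        ,  0.        ,  0.        ]), 'eye': array([0.77136569, 0.36296024, 0.75368297]), 'rotation': array([0.59434055, 0.00912142, 2.42058924])}
top {'fx': 511.3949104584707, 'fy': 511.3949104584707, 'cx': 320.0423467708194, 'cy': 238.61669447206327, 'distortion': array([-0.11884481,  0.        ,  0.        ,  0.        ,  0.        ]), 'eye': array([ 0.39469622, -0.00123705,  0.93015009]), 'rotation': array([ 0.09022908, -0.01082986, -1.59115417])}
[0.22500545 0.50158388 0.21462688] [-3.14039189e+00 -2.46970178e-04  2.71979666e+00] 0.1
```

View pics/top0.png

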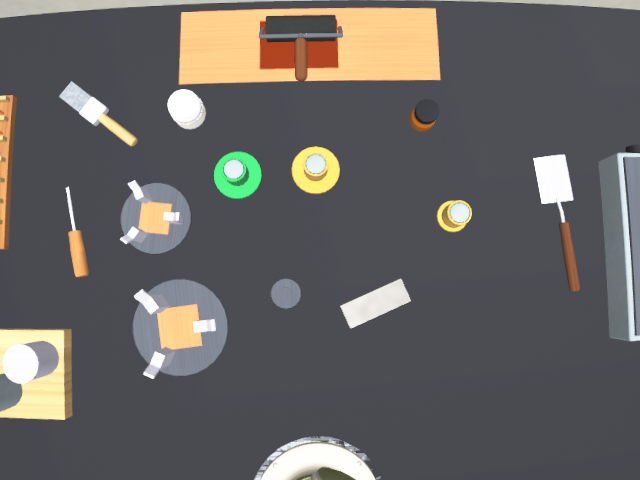

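View pics/scene0.png

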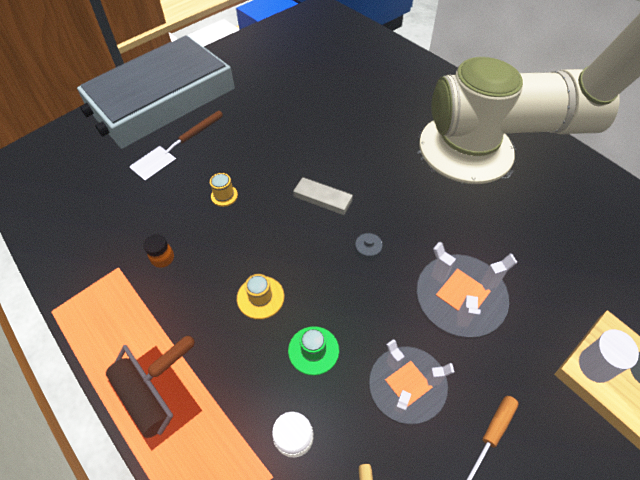

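Top view: candidates for the part are the brass wide flange (316,170), the green look-alike (237,175) and the small brass one (454,216). I choose (316,170). The stands are at (155,218) (smaller) and (180,327) (larger), and I choose the smaller. Next I measure both and check sizes.

```bash
cat >> h.py <<'E'
from scipy.spatial.transform import Rotation as R_
_ci=camera_info
def camera_info(n):
    i=dict(_ci(n)); r=np.array(i['rotation'],float)
    if r.shape==(3,): i['rotation']=R_.from_euler('xyz',r).as_matrix()
    return i
from scipy.optimize import least_squares
def fitcirc(P):
    f=lambda q:np.hypot(P[:,0]-q[0],P[:,1]-q[1])-q[2]
    q=least_squares(f,[*P[:,:2].mean(0),.04],loss='soft_l1',f_scale=.001).x
    return q, np.abs(f(q)).mean()
def outline(name,m,z):
    c=max(cv2.findContours(m.astype(np.uint8),0,cv2.CHAIN_APPROX_NONE)[0],key=cv2.contourArea)
    c=cv2.convexHull(c)[:,0].astype(float)
    return np.array([ray(name,u,v,z) for u,v in c])
def blob(im,kind,u,v,r=70):
    h=cv2.cvtColor(im,cv2.COLOR_RGB2HSV).astype(int); H,S,V=h[...,0],h[...,1],h[...,2]
    m=((H>15)&(H<32)&(S>120)&(V>90)) if kind=='brass' else (V>38)
    yy,xx=np.mgrid[:480,:640]; return m&((xx-u)**2+(yy-v)**2<r*r)
E
python3 - <<'E'
from h import *
t=cv2.imread('pics/top0.png')[:,:,::-1].copy(); s=cv2.imread('pics/scene0.png')[:,:,::-1].copy()
print('base', proj('top',[[0,0,0]]),proj('scene',[[0,0,0]]))
for n,im,big,sm,st,ls in(('top',t,(316,170),(454,216),(155,218),(180,327)),('scene',s,(260,295),(223,190),(408,385),(462,295))):
    for l,k,p,r,z in(('big','brass',big,40,.006),('small','brass',sm,30,.006),('stand','d',st,44,.01),('lstand','d',ls,55,.01)):
        q,e=fitcirc(outline(n,blob(im,k,*p,r),z)); print(n,l,(q*1e3).round(1),(e*1e3).round(2))
h=cv2.cvtColor(t,cv2.COLOR_RGB2HSV); print(h[255,155],h[240,110],h[218,100])
c=np.vstack([cv2.resize(t[120:260,100:360],None,fx=2.5,fy=2.5,interpolation=cv2.INTER_CUBIC)])
cv2.imwrite('pics/crop.png',c[:,:,::-1])
E
```

```text
base [[318.22586392 503.03825564]] [[466.19860833 147.69404626]]
top big [605.8  -6.7  44.1] 0.13
top small [ 517.8 -260.3   31.3] 1.73
top stand [522.2 289.2  81.8] 1.06
top lstand [323.5 242.9  99.3] 0.63
scene big [605.8  -6.5  45.2] 0.78
scene small [ 510.4 -272.9   44.4] 4.66
scene stand [521.2 288.   73.9] 2.16
scene lstand [318.7 238.1 110.6] 6.59
[120  25  82] [116  22  80] [116  22  81]
```

View pics/crop.png

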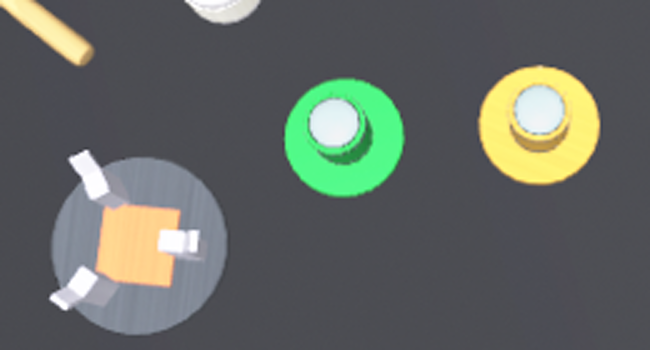

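The crop shows the brass wide flange at (316,170) beside the green one. Its fitted radius is 44 mm in both views, so the choice holds. The stand's mask swallowed the table, so I redo it with a radial edge search on the disc.

```bash
python3 - <<'E'
from h import *
for n,c0,R0 in(('top',(155.5,218.3),35),('scene',(408.5,385),38)):
    im=cv2.imread(f'pics/{n}0.png'); g=cv2.GaussianBlur(cv2.cvtColor(im,cv2.COLOR_BGR2GRAY),(3,3),0).astype(np.float32)
    # work in world plane z=.01: search radial steps
    c=ray(n,*c0,.01)[:2]
    for it in range(3):
        P=[]
        for a in np.arange(0,2*np.pi,.04):
            r=np.arange(.052,.082,.0005); pts=np.c_[c[0]+r*np.cos(a),c[1]+r*np.sin(a),0*r+.01]
            uv=proj(n,pts).astype(np.float32); v=cv2.remap(g,uv[:,:1],uv[:,1:],1)[:,0]
            d=v[:-6]-v[6:]; 
            if v.max()>130: continue
            k=d.argmax(); 
            if d[k]>8: P.append(pts[k+3])
        P=np.array(P); q,e=fitcirc(P); c=q[:2]
    print(n,len(P),(q*1e3).round(1),(e*1e3).round(2))
t=cv2.imread('pics/top0.png');hsv=cv2.cvtColor(t,cv2.COLOR_BGR2HSV)
m=((hsv[...,1]<40)&(hsv[...,2]>170)).astype(np.uint8); m[:170]=0;m[262:]=0;m[:,:110]=0;m[:,200:]=0
_,_,st,ce=cv2.connectedComponentsWithStats(m)
for s,cc in zip(st[1:],ce[1:]):
    if s[4]>20: p=ray('top',*cc,.066)[:2]-c; print(cc.round(1),s[4],(p*1e3).round(1),np.hypot(*p)*1e3,np.degrees(np.arctan2(p[1],p[0])))
E
```

```text
Traceback (most recent call last):
  File "h.py", line 23, in fitcirc
    q=least_squares(f,[*P[:,:2].mean(0),.04],loss='soft_l1',f_scale=.001).x
                        ~^^^^^^
IndexError: too many indices for array: array is 1-dimensional, but 2 were indexed
```

```bash
python3 - <<'E'
from h import *
for n,c0 in(('top',(155.5,218.3)),('scene',(408.5,385))):
    im=cv2.imread(f'pics/{n}0.png'); g=cv2.GaussianBlur(cv2.cvtColor(im,cv2.COLOR_BGR2GRAY),(3,3),0).astype(np.float32)
    c=ray(n,*c0,.01)[:2]; print(c)
    for it in range(4):
        P=[]
        for a in np.arange(0,2*np.pi,.04):
            r=np.arange(.052,.082,.0005); pts=np.c_[c[0]+r*np.cos(a),c[1]+r*np.sin(a),0*r+.01]
            uv=proj(n,pts).astype(np.float32); v=cv2.remap(g,uv[:,:1].copy(),uv[:,1:].copy(),1)[:,0]
            d=v[:-6]-v[6:]; k=d.argmax()
            if it==0 and a in(0,): print(v[::6])
            if abs(v.max()-v.min())<70 and d[k]>5: P.append(pts[k+3])
        P=np.array(P)
        if len(P)<20: print('few',len(P)); break
        q,e=fitcirc(P); c=q[:2]
    print(n,len(P),(q*1e3).round(1),(e*1e3).round(2))
    if n=='top': ct=c
t=cv2.imread('pics/top0.png');hsv=cv2.cvtColor(t,cv2.COLOR_BGR2HSV)
m=((hsv[...,1]<40)&(hsv[...,2]>170)).astype(np.uint8); m[:170]=0;m[262:]=0;m[:,:110]=0;m[:,200:]=0
_,_,st,ce=cv2.connectedComponentsWithStats(m)
for s,cc in zip(st[1:],ce[1:]):
    if s[4]>20: p=ray('top',*cc,.066)[:2]-ct; print(cc.round(1),s[4],(p*1e3).round(1),np.hypot(*p)*1e3,np.degrees(np.arctan2(p[1],p[0])))
E
```

```text
[0.52089903 0.2874818 ]
[139.12305 139.0625  139.0625  139.03125 135.      101.5625   78.375
  77.       77.       77.       77.     ]
top 131 [522.2 288.6  65.4] 0.65
[0.52327197 0.29050641]
[119.03125  116.21094  117.6875   114.546875  80.6875    63.174805
  66.83301   67.28125   68.        67.46875   66.1875  ]
scene 141 [521.6 288.1  65.2] 0.25
[137.5 191.9] 226 [38.  13.9] 40.44622825526064 20.108123689668613
[171.5 216.8] 168 [ -7.  -46.6] 47.14736788823572 -98.51713027436577
[133.2 235.5] 256 [-37.8  20.3] 42.92431772708849 151.74580701180412
```

Stand at (0.522, 0.288) with disc radius 65 mm against the true 66. Part at (0.606, -0.007), radius 44 mm. Prongs are at about 26°, 146° and 266°. I turn the tool so the fingers close at about 56°, between the prongs, and go over the part.

Call:
servo_tool(
  rows=[
    {"rz":0.172,"grip":8.8},
    {"x":-3,"y":-1.04},
    {"x":-3.75,"y":-1.3},
    {"x":-3.75,"y":-1.3},
    {"x":-3.75,"y":-1.3},
    {"x":-3.75,"y":-1.3},
    {"x":-3.75,"y":-1.3},
    {"x":-3.75,"y":-1.3},
    {"x":-3.75,"y":-1.3},
    {"x":-3.75,"y":-1.3},
    {"x":-3.75,"y":-1.3},
    {"x":-3.75,"y":-1.3},
    {"x":-3.75,"y":-1.3},
    {"x":-3.75,"y":-1.3},
    {"x":-3.75,"y":-1.3},
    {"x":-3.75,"y":-1.3},
    {"x":-3.75,"y":-1.3},
    {"x":-0.75,"y":-0.26},
    {},
  ],
  force=20,
)

```text
invalid input
```

Call:
servo_tool(
  rows=[
    {"rz":0.172,"grip":8.8},
    {"x":-3,"y":-1.04},
    {"x":-3.75,"y":-1.3},
    {"x":-3.75,"y":-1.3},
    {"x":-3.75,"y":-1.3},
    {"x":-3.75,"y":-1.3},
    {"x":-3.75,"y":-1.3},
    {"x":-3.75,"y":-1.3},
    {"x":-3.75,"y":-1.3},
    {"x":-3.75,"y":-1.3},
    {"x":-3.75,"y":-1.3},
    {"x":-3.75,"y":-1.3},
    {"x":-3.75,"y":-1.3},
    {"x":-3.75,"y":-1.3},
    {"x":-3.75,"y":-1.3},
    {"x":-3.75,"y":-1.3},
    {"x":-3.75,"y":-1.3},
    {"x":-0.75,"y":-0.26},
    {"z":0},
  ],
  force=20,
)

```text
invalid input
```

Call:
servo_tool(
  rows=[
    {"x":0,"y":0,"z":0,"rx":0,"ry":0,"rz":0.172,"grip":8.8},
  ],
  force=20,
)

```text
time_s: 0.22
tool_pos: [0.225, 0.5016, 0.2147]
orientation: [-3.141, -0.0, 2.544]
force: [-0.9, -0.7, -0.4]
grip_width: 0.0876
grip_force: 0.0
```

All keys are required in every row.

Call:
servo_tool(
  rows=[
    {"x":-3,"y":-1.04,"z":0,"rx":0,"ry":0,"rz":0,"grip":8.8},
    {"x":-3.75,"y":-1.3,"z":0,"rx":0,"ry":0,"rz":0,"grip":8.8},
    {"x":-3.75,"y":-1.3,"z":0,"rx":0,"ry":0,"rz":0,"grip":8.8},
    {"x":-3.75,"y":-1.3,"z":0,"rx":0,"ry":0,"rz":0,"grip":8.8},
    {"x":-3.75,"y":-1.3,"z":0,"rx":0,"ry":0,"rz":0,"grip":8.8},
    {"x":-3.75,"y":-1.3,"z":0,"rx":0,"ry":0,"rz":0,"grip":8.8},
    {"x":-3.75,"y":-1.3,"z":0,"rx":0,"ry":0,"rz":0,"grip":8.8},
    {"x":-3.75,"y":-1.3,"z":0,"rx":0,"ry":0,"rz":0,"grip":8.8},
    {"x":-3.75,"y":-1.3,"z":0,"rx":0,"ry":0,"rz":0,"grip":8.8},
    {"x":-3.75,"y":-1.3,"z":0,"rx":0,"ry":0,"rz":0,"grip":8.8},
    {"x":-3.75,"y":-1.3,"z":0,"rx":0,"ry":0,"rz":0,"grip":8.8},
    {"x":-3.75,"y":-1.3,"z":0,"rx":0,"ry":0,"rz":0,"grip":8.8},
    {"x":-3.75,"y":-1.3,"z":0,"rx":0,"ry":0,"rz":0,"grip":8.8},
    {"x":-3.75,"y":-1.3,"z":0,"rx":0,"ry":0,"rz":0,"grip":8.8},
    {"x":-3.75,"y":-1.3,"z":0,"rx":0,"ry":0,"rz":0,"grip":8.8},
    {"x":-3.75,"y":-1.3,"z":0,"rx":0,"ry":0,"rz":0,"grip":8.8},
    {"x":-0.75,"y":-0.26,"z":0,"rx":0,"ry":0,"rz":0,"grip":8.8},
    {"x":0,"y":0,"z":0,"rx":0,"ry":0,"rz":0,"grip":8.8},
  ],
  force=20,
)

```text
time_s: 2.48
tool_pos: [0.6058, -0.0061, 0.2147]
orientation: [-3.141, -0.001, 2.547]
force: [-1.1, 0.8, 0.2]
grip_width: 0.0882
grip_force: 0.0
```

Call:
servo_tool(
  rows=[
    {"x":0,"y":0,"z":2,"rx":0,"ry":0,"rz":0,"grip":8.8},
    {"x":0,"y":0,"z":3,"rx":0,"ry":0,"rz":0,"grip":8.8},
    {"x":0,"y":0,"z":3,"rx":0,"ry":0,"rz":0,"grip":8.8},
    {"x":0,"y":0,"z":3,"rx":0,"ry":0,"rz":0,"grip":8.8},
    {"x":0,"y":0,"z":3,"rx":0,"ry":0,"rz":0,"grip":8.8},
    {"x":0,"y":0,"z":2,"rx":0,"ry":0,"rz":0,"grip":8.8},
    {"x":0,"y":0,"z":2,"rx":0,"ry":0,"rz":0,"grip":8.8},
    {"x":0,"y":0,"z":1.2,"rx":0,"ry":0,"rz":0,"grip":8.8},
    {"x":0,"y":0,"z":0.7,"rx":0,"ry":0,"rz":0,"grip":8.8},
    {"x":0,"y":0,"z":0.3,"rx":0,"ry":0,"rz":0,"grip":8.8},
    {"x":0,"y":0,"z":0,"rx":0,"ry":0,"rz":0,"grip":8.8},
  ],
  force=20,
)

```text
time_s: 3.85
tool_pos: [0.6062, -0.0063, 0.0135]
orientation: [3.141, 0.0, 2.548]
force: [0.2, -0.4, -0.6]
grip_width: 0.088
grip_force: 0.0
```

```bash
python3 - <<'E'
from h import *
a=save('scene','pics/s1.png'); b=save('top','pics/t1.png')
c=cv2.resize(a[220:370,180:340],None,fx=2.5,fy=2.5); d=cv2.resize(b[90:240,236:396],None,fx=2.5,fy=2.5)
cv2.imwrite('pics/c1.png',np.hstack([c,d])[:,:,::-1]); s=state(); print(s['tool_pos'],s['force'])
E
```

```text
[ 0.60629846 -0.00638593  0.0136151 ] [-0.73827292  0.23357236 -0.03456341]
```

View pics/c1.png

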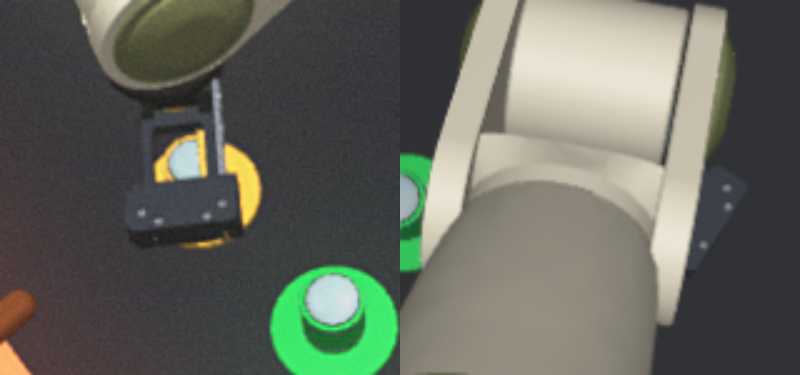

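The fingers straddle the barrel, with its glass visible between them at about (187,165) in the crop. Closing now with 25 N, then a small lift.

Call:
servo_tool(
  rows=[
    {"x":0,"y":0,"z":0,"rx":0,"ry":0,"rz":0,"grip":3.8},
    {"x":0,"y":0,"z":0,"rx":0,"ry":0,"rz":0,"grip":3.8},
    {"x":0,"y":0,"z":0,"rx":0,"ry":0,"rz":0,"grip":3.8},
    {"x":0,"y":0,"z":0,"rx":0,"ry":0,"rz":0,"grip":3.8},
    {"x":0,"y":0,"z":0,"rx":0,"ry":0,"rz":0,"grip":3.8},
    {"x":0,"y":0,"z":0,"rx":0,"ry":0,"rz":0,"grip":3.8},
    {"x":0,"y":0,"z":0,"rx":0,"ry":0,"rz":0,"grip":3.8},
    {"x":0,"y":0,"z":0,"rx":0,"ry":0,"rz":0,"grip":3.8},
  ],
  force=30,
)

```text
time_s: 4.95
tool_pos: [0.606, -0.0064, 0.0131]
orientation: [-3.141, -0.0, 2.548]
force: [-0.2, -0.8, -0.0]
grip_width: 0.0431
grip_force: 30.0
```

Call:
servo_tool(
  rows=[
    {"x":0,"y":0,"z":-0.5,"rx":0,"ry":0,"rz":0,"grip":3.8},
    {"x":0,"y":0,"z":-1.5,"rx":0,"ry":0,"rz":0,"grip":3.8},
    {"x":0,"y":0,"z":-2.5,"rx":0,"ry":0,"rz":0,"grip":3.8},
    {"x":0,"y":0,"z":-2.5,"rx":0,"ry":0,"rz":0,"grip":3.8},
    {"x":0,"y":0,"z":-2.5,"rx":0,"ry":0,"rz":0,"grip":3.8},
    {"x":0,"y":0,"z":-2.5,"rx":0,"ry":0,"rz":0,"grip":3.8},
    {"x":0,"y":0,"z":-2,"rx":0,"ry":0,"rz":0,"grip":3.8},
    {"x":1,"y":0.84,"z":0,"rx":0,"ry":0,"rz":0,"grip":3.8},
    {"x":2.34,"y":1.97,"z":0,"rx":0,"ry":0,"rz":0,"grip":3.8},
    {"x":2.34,"y":1.97,"z":0,"rx":0,"ry":0,"rz":0,"grip":3.8},
    {"x":2.34,"y":1.97,"z":0,"rx":0,"ry":0,"rz":0,"grip":3.8},
    {"x":2.34,"y":1.97,"z":0,"rx":0,"ry":0,"rz":0,"grip":3.8},
    {"x":2.34,"y":1.97,"z":0,"rx":0,"ry":0,"rz":0,"grip":3.8},
    {"x":2.34,"y":1.97,"z":0,"rx":0,"ry":0,"rz":0,"grip":3.8},
    {"x":2.34,"y":1.97,"z":0,"rx":0,"ry":0,"rz":0,"grip":3.8},
    {"x":2.34,"y":1.97,"z":0,"rx":0,"ry":0,"rz":0,"grip":3.8},
    {"x":2.34,"y":1.97,"z":0,"rx":0,"ry":0,"rz":0,"grip":3.8},
    {"x":1.37,"y":1.15,"z":0,"rx":0,"ry":0,"rz":0,"grip":3.8},
    {"x":0,"y":0,"z":0,"rx":0,"ry":0,"rz":0,"grip":3.8},
  ],
  force=30,
)

```text
time_s: 7.32
tool_pos: [0.5215, 0.289, 0.1527]
orientation: [-3.141, -0.0, 2.55]
force: [-0.6, -0.1, -2.5]
grip_width: 0.0433
grip_force: 30.0
```

```bash
python3 - <<'E'
from h import *
a=save('scene','pics/s2.png')
cv2.imwrite('pics/c2.png',cv2.resize(a[240:480,260:560],None,fx=2.5,fy=2.5)[:,:,::-1]); s=state(); print(s['tool_pos'],s['force'],s['grip_force'],s['grip_width'])
E
```

```text
[0.52198124 0.28815835 0.15283984] [ 1.33540031  0.04082975 -2.43015091] 29.999360740184784 0.043196170873141225
```

View pics/c2.png

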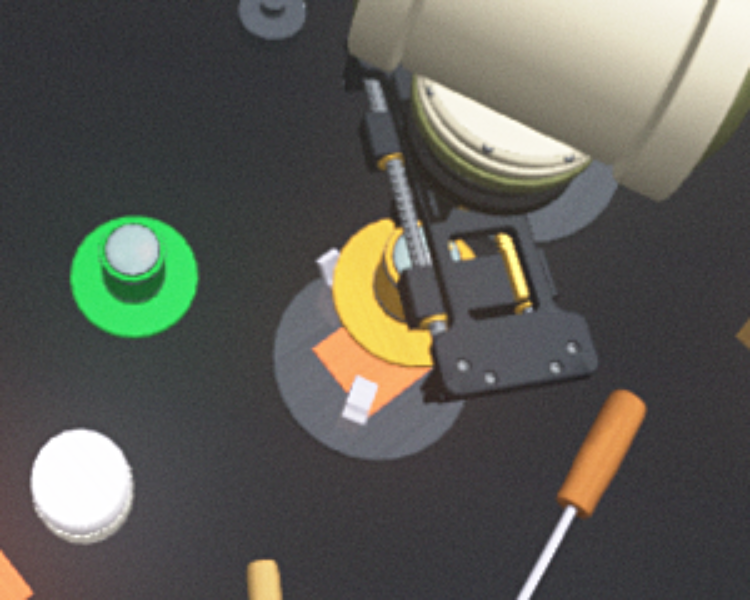

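Call:
servo_tool(
  rows=[
    {"x":0,"y":0,"z":1.5,"rx":0,"ry":0,"rz":0,"grip":3.8},
    {"x":0,"y":0,"z":2,"rx":0,"ry":0,"rz":0,"grip":3.8},
    {"x":0,"y":0,"z":1.5,"rx":0,"ry":0,"rz":0,"grip":3.8},
    {"x":0,"y":0,"z":1,"rx":0,"ry":0,"rz":0,"grip":3.8},
    {"x":0,"y":0,"z":0.4,"rx":0,"ry":0,"rz":0,"grip":3.8},
    {"x":0,"y":0,"z":0.3,"rx":0,"ry":0,"rz":0,"grip":3.8},
    {"x":0,"y":0,"z":0.3,"rx":0,"ry":0,"rz":0,"grip":3.8},
    {"x":0,"y":0,"z":0.3,"rx":0,"ry":0,"rz":0,"grip":3.8},
    {"x":0,"y":0,"z":0.2,"rx":0,"ry":0,"rz":0,"grip":3.8},
    {"x":0,"y":0,"z":0.2,"rx":0,"ry":0,"rz":0,"grip":3.8},
    {"x":0,"y":0,"z":0.1,"rx":0,"ry":0,"rz":0,"grip":3.8},
    {"x":0,"y":0,"z":0,"rx":0,"ry":0,"rz":0,"grip":3.8},
  ],
  force=30,
)

```text
time_s: 8.88
tool_pos: [0.5222, 0.2882, 0.0751]
orientation: [-3.142, -0.0, 2.548]
force: [-0.2, 0.4, -2.6]
grip_width: 0.0431
grip_force: 30.0
```

No contact yet, about 2 mm to go, consistent with the estimate.

Call:
servo_tool(
  rows=[
    {"x":0,"y":0,"z":0.1,"rx":0,"ry":0,"rz":0,"grip":3.8},
    {"x":0,"y":0,"z":0.05,"rx":0,"ry":0,"rz":0,"grip":3.8},
    {"x":0,"y":0,"z":0.05,"rx":0,"ry":0,"rz":0,"grip":3.8},
    {"x":0,"y":0,"z":0,"rx":0,"ry":0,"rz":0,"grip":3.8},
  ],
  force=30,
)

```text
time_s: 9.38
tool_pos: [0.5222, 0.2882, 0.0732]
orientation: [3.142, 0.0, 2.548]
force: [-0.6, -0.0, -2.4]
grip_width: 0.0431
grip_force: 30.0
```

Call:
servo_tool(
  rows=[
    {"x":0,"y":0,"z":0.05,"rx":0,"ry":0,"rz":0,"grip":3.8},
    {"x":0,"y":0,"z":0.05,"rx":0,"ry":0,"rz":0,"grip":3.8},
    {"x":0,"y":0,"z":0,"rx":0,"ry":0,"rz":0,"grip":3.8},
  ],
  force=30,
)

```text
time_s: 9.75
tool_pos: [0.5223, 0.2882, 0.0731]
orientation: [3.141, 0.001, 2.548]
force: [-2.7, -0.6, 5.9]
grip_width: 0.043
grip_force: 30.0
```

Contact came at exactly the shoulder level: the force rose 8 N and the TCP stopped at 0.073. I open a little, then rise straight.

Call:
servo_tool(
  rows=[
    {"x":0,"y":0,"z":-0.05,"rx":0,"ry":0,"rz":0,"grip":4.6},
    {"x":0,"y":0,"z":0,"rx":0,"ry":0,"rz":0,"grip":5.6},
    {"x":0,"y":0,"z":0,"rx":0,"ry":0,"rz":0,"grip":5.6},
    {"x":0,"y":0,"z":0,"rx":0,"ry":0,"rz":0,"grip":5.6},
    {"x":0,"y":0,"z":-0.5,"rx":0,"ry":0,"rz":0,"grip":5.6},
    {"x":0,"y":0,"z":-1.5,"rx":0,"ry":0,"rz":0,"grip":5.6},
    {"x":0,"y":0,"z":-2.5,"rx":0,"ry":0,"rz":0,"grip":5.6},
    {"x":0,"y":0,"z":-2.5,"rx":0,"ry":0,"rz":0,"grip":5.6},
    {"x":0,"y":0,"z":-2.5,"rx":0,"ry":0,"rz":0,"grip":5.6},
    {"x":0,"y":0,"z":-2.5,"rx":0,"ry":0,"rz":0,"grip":5.6},
    {"x":3,"y":-2,"z":-2,"rx":0,"ry":0,"rz":0,"grip":5.6},
    {"x":3,"y":-2,"z":0,"rx":0,"ry":0,"rz":0,"grip":5.6},
    {"x":3,"y":-2,"z":0,"rx":0,"ry":0,"rz":0,"grip":5.6},
    {"x":3,"y":-2,"z":0,"rx":0,"ry":0,"rz":0,"grip":5.6},
    {"x":0,"y":0,"z":0,"rx":0,"ry":0,"rz":0,"grip":5.6},
  ],
  force=30,
)

```text
time_s: 11.62
tool_pos: [0.3764, 0.2892, 0.2142]
orientation: [3.14, 0.001, 2.549]
force: [0.5, 0.1, 0.0]
grip_width: 0.0564
grip_force: 0.0
```

```bash
python3 - <<'E'
from h import *
a=save('scene','pics/s3.png'); b=save('top','pics/t3.png')
cv2.imwrite('pics/c3.png',np.hstack([cv2.resize(x,(400,400)) for x in (a[310:450,340:480],b[148:288,85:225])])[:,:,::-1])
for n,im,p in(('scene',a,(405,365)),('top',b,(155,210))):
    q,e=fitcirc(outline(n,blob(im,'brass',*p,50),.066)); print(n,(q*1e3).round(1),(e*1e3).round(2))
print(state()['tool_pos'],state()['time_s'])
E
```

```text
scene [522.5 288.4  44. ] 0.38
top [522.9 288.6  43.7] 0.84
[0.37852767 0.28919257 0.21363472] 11.725
```

View pics/c3.png

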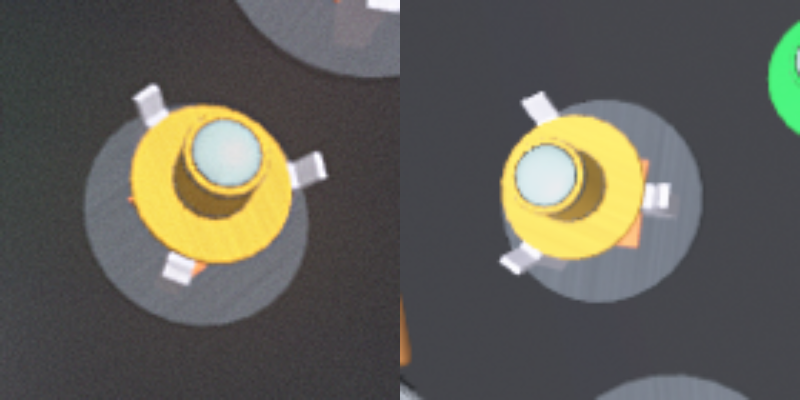

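Both views show the flange level inside the three lips. Fitted at the 66 mm level it has radius 44 mm and is centred within 1 mm of the stand, and the gripper is clear.

```bash
python3 -c "
from bench import hand_in
print(hand_in())"
```

```text
the job is handed in; nothing more can be done
None
```

The large brass magnifier is seated glass up on all three prongs, about 1 mm from the stand's axis by both cameras; it was lowered and released, nothing went near the small magnifier, and the job was handed in at about 12 s without returning a verdict.

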